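Lock a quarter-turn stop in a T-slot to trap a blank for mortising

ROBOT

A 6-joint arm with a two-finger parallel gripper is mounted at the origin on the work surface; the furniture and walls round the work are solid. World frame = base frame: x ahead of the robot, y to its left, z up, the work surface at z = 0. Lengths are in m, angles in rad, forces in N, time in s.
With the tool pointing down it reaches from about 0.3 to 0.775 m from the base axis. Payload 14.6 kg.
Tool frame: the origin (TCP) lies between the finger pads, 19 mm behind the fingertips; this is the grasp point; z points along the fingers, y is the line along which they close (so a half turn about z gives the same grasp; the last joint's range is limited). The gripper opens to 94 mm and grips with 3 to 60 N. Pads are 16 mm wide; open, the fingers measure 119 mm over their backs; the gripper's body (75 mm by 177 mm) begins 78 mm behind the grasp point.
Start: joints at [1.225, 0.3, 1.521, -0, 1.321, -0.067], TCP at [0.151, 0.529, 0.224] pointing down, gripper open.
Joint ranges: [-3.03, 3.03], [-0.79, 2.21], [0.23, 2.52], [-1.04, 4.18], [0, 3.07], [-2.55, 2.55]. Speed limits (rad/s): [2.22, 2.22, 2.57, 3.14, 3.14, 3.14].

INTERFACE

Orientations are given as [roll, pitch, yaw] about the fixed x, y, z axes, in that order (R = Rz(yaw) Ry(pitch) Rx(roll)).
In Python, from station import ctrl gives the robot as it stands. The module is installed in compiled form; this text tells all that it offers.
- The arm moves only by the shell command python3 -m jog 'ROWS' [OPENING] [FORCE]. ROWS is JSON, a list of rows, each a list of 6 numbers: the shift along the tool's x, y, z in cm, then the turn, a rotation vector about the tool's x, y, z in rad. In form: [[tx, ty, tz, ax, ay, az], ...]. A call has 1 to 8 rows; each row is the pose to reach, as a shift and turn from the pose commanded when the call began, along the tool's axes at that moment; what a row does not reach only later rows make up. A row lasts 1/10 s, in which the tool goes at most 50 mm and 8.59 degrees, less where a joint would pass 70% of its speed; a pose out of reach is approached as far as the arm can. A call with a gripper value outside its range is refused whole. OPENING is the opening in per cent of the stroke, from 0 (shut) to 100 (fully open), set as the call begins (- or left out, the last holds). The fingers move at their own pace and stop on an object; FORCE is the grip in N (left out, the last holds). Time passes only in rows, so rows that repeat a pose let the fingers close. It gives the time, the measured TCP pose, the force, the opening and the grip force at its end, in the units of the state.
- ctrl.get_obs(): the state, without advancing time (a new reading comes with each control period).
- ctrl.camera(name): name is "scene" or "top"; returns a dict with "img" (384x512x3 uint8, blue, green, red), "intrinsics" (3x3 intrinsics, pixels), "k1" (the pictures are not rectified: a ray, as slopes to the right and down, at radius r is drawn at 1 + k1 r^2 times it, then the intrinsics apply), "R" (3x3) and "t" (3): a world point X has camera coordinates R X + t. Camera axes: x right, y down, z forward; pixel columns grow to the right and rows downward; lengths in m; the calibration is good to about 2 mm. A picture is of the moment at which its call begins. There is no depth.
- ctrl.hand_in(): hands the job in; it is judged then, once.
The state is a dict: "time_s": time; "qpos": joint angles; "joint_vel": joint speeds; "tau": joint torques, N m; "ee_pos": TCP position; "eef_rot": TCP orientation; "force": force on the tool from outside, world axes, zero at the start; "moment": the same for the moment, N m; "grip_width": finger opening in m; "grip_force": force on a finger pad.
Only numpy, scipy, OpenCV 4.12 (cv2) and the standard library are available. Lean on these libraries where they do the work, as an engineer would, in place of code of your own. Each camera call takes 0.05 s, during which the arm holds its last target. There are 200 camera calls.

TASK

Get the pine blank ready for mortising: take the red-handled stop out of the sloping rack, drop its T-head into the slot of the mortising board with the handle along the slot, on the free side of the blank, and slide it along so that it pushes the blank home against the fixed wooden end stop. With the blank snug between the two, press the red handle down against its spring, give it a quarter turn so that the T-head locks crosswise under the slot's lips, and let go. Leave the black-knobbed dog in the rack and do not disturb the other things on the bench.

Things in the scene. Friction and masses are not known exactly. Their poses are not given: they have to be found in the camera images.
- board: Mortising board, fixed: plywood 130 (x) x 360 (y) x 36 mm thick, its working surface at z = 36 mm; a flush aluminium T-track runs along its centre line (y). Origin at the centre of its underside, z up. Two beech side fences, 20 mm wide and 22 mm high, run from y = -152 to +28 mm, their inner faces at x = +-33 mm: a trough for the blank.
- slot_entry (a point): Point on the slot's centre line, on the working surface, at board y = +140 mm, near the free +y end; board axes. T-slot along board x = 0: mouth 16 mm wide through lips 5 mm thick; under the lips 33 mm wide and 12 mm high; floor 17 mm below the surface. Usable from y = -176 to +176 mm; ends closed by black caps.
- end_face (a point): Centre of the lower edge of the fixed end stop's inner face, at board (0, -152, 36) mm; board axes. The end stop is a beech block across the board's -y end, 116 (x) x 24 (y) mm, 28 mm high. The blank is home when its end meets this face; its origin is then at board y = -62 mm, the stop's axis against it at y = +50 mm.
- blank: Loose planed pine blank, 60 (x) x 180 (y) x 43 mm high, about 0.25 kg, lying in the trough over the slot with 3 mm play a side, its length along the slot, 25 to 60 mm short of the fixed end stop. Origin at the centre of its underside, axes within 1 degree of the board's.
- rack: Wooden rack, fixed: base 118 x 230 mm, top plate sloping 30 degrees down towards the robot (its -x). Two sockets square to the slope, each a round recess 47 mm wide and 10 mm deep with a 19 x 35 mm slot in its floor. Origin at the centre of its underside; recess floors are centred at x = 0, y = +-52, z = 52 mm.
- stop: Red-handled quarter-turn stop, loose, 102 mm long, 0.4 kg, in either rack socket, its axis leaning 30 degrees to the robot. Origin on the axis, at the collar's underside while the spring is free; z towards the handle, y along handle and T-head. In the slot, origin at board z = 36 mm: slides, cannot turn. Locked: z = 33.5 mm, held by spring friction (about 10 N).
- stop_handle (a point): Grip point on the stop's axis, at stop z = 76 mm; stop's axes. Red wing handle, 14 (x) x 62 (y) mm, from z = 54 to 92 mm: grip it across the 14 mm, tool along the stop's axis. With the TCP at this point the fingertips pass above the blank (43 mm high).
- t_head (a point): Centre of the steel T-head, on the axis at stop z = -6 mm; stop's axes. 12 (x) x 28 (y) x 7 mm (z = -9.5 to -2.5 mm), parallel to the handle. With the handle along the slot it passes the mouth with 2 mm play a side. Pressed 3 to 7 mm below its sliding height it is clear under the lips and can be turned either way; the floor stops it at 7.5 mm.
- stop_collar (a joint): How far the sprung steel collar is pushed up towards the handle, m: 0 free, 0.009 at most. Collar 44 mm wide, 38 mm high, round the stud; it stands on the board and touches the blank. It turns freely on the stud. Spring 8 N at 0, 12.5 N at 0.005, 15 N at 0.0075. Locked in the slot it reads 0.0025 (head drawn up under the lips).
- plain_dog: Plain bench dog with a round black knob, same 44 mm steel collar, 92 mm long, no T-head, loose in the other rack socket. Origin like the stop's. Not needed; it must stay in its socket.
- tape_measure: Bystander: yellow and black tape measure, 38 x 83 x 62 mm, loose, on the bench. Origin at the centre of its underside.

How it is judged:
On the way, in this order (a step that is already met when the one before it is completed fails the run):
1. the stop's T-head is down in the slot, handle along the slot, on the free side of the blank (x of stop in the frame of board between -0.005 and 0.005 m and z of stop in the frame of board between 0.024 and 0.0375 m and angle between stop's own z axis and vertical below 0.1 rad and angle between the y axis of stop and the y axis of board, either way round below 0.25 rad and y of stop in the frame of board above 0.03 m), for 0.2 s.
2. the stop, still unturned in the slot, has pushed the blank home against the fixed end stop (x of stop in the frame of board between -0.005 and 0.005 m and z of stop in the frame of board between 0.024 and 0.0375 m and angle between stop's own z axis and vertical below 0.1 rad and angle between the y axis of stop and the y axis of board, either way round below 0.25 rad and y of stop in the frame of board below 0.055 m and x of blank in the frame of board between -0.012 and 0.012 m and y of blank in the frame of board between -0.067 and -0.057 m and z of blank in the frame of board between 0.033 and 0.039 m and angle between the y axis of blank and the y axis of board, either way round below 0.06 rad), for 0.2 s.
At the end, for the whole second after the job is handed in: Blank flat on the board, square within 3.5 degrees, within 5 mm of home against the end stop; stop upright in the slot at the blank's free end with under 5 mm total play, its T-head under the lips and within 18 degrees of square across the slot; released and at rest (x of stop in the frame of board between -0.005 and 0.005 m and z of stop in the frame of board between 0.024 and 0.0375 m and angle between stop's own z axis and vertical below 0.1 rad and angle between the y axis of stop and the y axis of board, either way round above 1.25 rad and y of stop in the frame of board below 0.055 m and x of blank in the frame of board between -0.012 and 0.012 m and y of blank in the frame of board between -0.067 and -0.057 m and z of blank in the frame of board between 0.033 and 0.039 m and angle between the y axis of blank and the y axis of board, either way round below 0.06 rad and linear speed of each of stop, blank below 0.02 m/s and contact force between the fingers and stop below 0.1 N); the robot touches nothing.
It fails at once if the black-knobbed dog is moved in or out of its socket (distance of plain_dog from where it was at the start of the episode above 0.01 m).
It fails at once if the tape measure is knocked (distance of tape_measure from where it was at the start of the episode above 0.025 m).
It also fails if it takes over 45 s, if anything falls off the work surface, if the arm or the gripper's body presses on something with over 40 N, if the wrist force passes 120 N, or if a joint passes its speed limit or range.

## Working session

There is one attempt and no reset: what is moved stays moved. The work goes in short steps, Python scripts to look and compute and a shell command to move; the robot and the scene stay as the last step left them, time stands still between calls to the robot, and variables do not carry over. Pictures are saved under pics/ and viewed, at most 10 in all, crops included, and the job is handed in when it is done.

```bash
mkdir -p pics
cat > h.py <<'E'
import numpy as np, cv2
from station import ctrl
from scipy.spatial.transform import Rotation as Ro
def cam(n):
    c=ctrl.camera(n); return {k:(np.array(v) if k!='k1' else v) for k,v in c.items() if k in('img','intrinsics','k1','R','t')}
def ray(c,uv):
    K=c['intrinsics'];D=np.array([c['k1'],0,0,0,0],float)
    p=cv2.undistortPoints(np.array(uv,float).reshape(-1,1,2),K.astype(float),D).reshape(-1,2)
    d=np.c_[p,np.ones(len(p))]@c['R']; o=-c['R'].T@c['t']; return o,d
def onz(c,uv,z):
    o,d=ray(c,uv); return o+d*((z-o[2])/d[:,2])[:,None]
def proj(c,X):
    X=np.atleast_2d(X).astype(float)
    p,_=cv2.projectPoints(X,cv2.Rodrigues(c['R'])[0],c['t'].astype(float),c['intrinsics'].astype(float),np.array([c['k1'],0,0,0,0],float)); return p.reshape(-1,2)
def tri(c1,u1,c2,u2):
    o1,d1=ray(c1,u1);o2,d2=ray(c2,u2);d1=d1[0];d2=d2[0]
    s=np.linalg.lstsq(np.c_[d1,-d2],o2-o1,rcond=None)[0]
    a=o1+s[0]*d1;b=o2+s[1]*d2; return (a+b)/2,np.linalg.norm(a-b)
E
python3 - <<'E'
from h import *
for n in('scene','top'):
    c=cam(n); cv2.imwrite(f'pics/{n}0.png',cv2.resize(c['img'],None,fx=1.5,fy=1.5)); np.save(f'{n}0.npy',c,allow_pickle=True)
    print(n,-c['R'].T@c['t'],c['k1'],c['R'][2],c['intrinsics'][0])
o=ctrl.get_obs();print(o)
E
```

```text
scene [ 0.04701966 -0.6070167   0.56480921] 0.019354493822420195 [ 0.42976814  0.77701065 -0.45994977] [420.01936359   0.         250.27580128]
top [0.41084487 0.19323107 1.29430282] -0.11284879532766104 [ 0.06756912 -0.01289433 -0.99763127] [423.75410208   0.         261.03462659]
{'time_s': 0.1, 'qpos': array([ 1.22538206e+00,  3.00418081e-01,  1.52150189e+00, -1.85266928e-05,
        1.32072387e+00, -6.65801882e-02]), 'joint_vel': array([-0.00068423, -0.00210258, -0.00141911,  0.00027822, -0.00024292,
        0.00053807]), 'tau': array([ 1.42714485e-03, -5.32641685e+01, -3.53278327e+01,  7.09610875e-02,
        2.35478691e-02, -6.90165109e-06]), 'ee_pos': array([0.15130261, 0.52855456, 0.22374891]), 'eef_rot': array([-3.14054260e+00, -5.20306901e-05,  2.86276314e+00]), 'force': array([-0.50207749, -0.93150749, -0.79414021]), 'moment': array([0.04326969, 0.00471831, 0.03146223]), 'grip_force': 0.0, 'grip_width': 0.09401096599953616}
```

View pics/scene0.png

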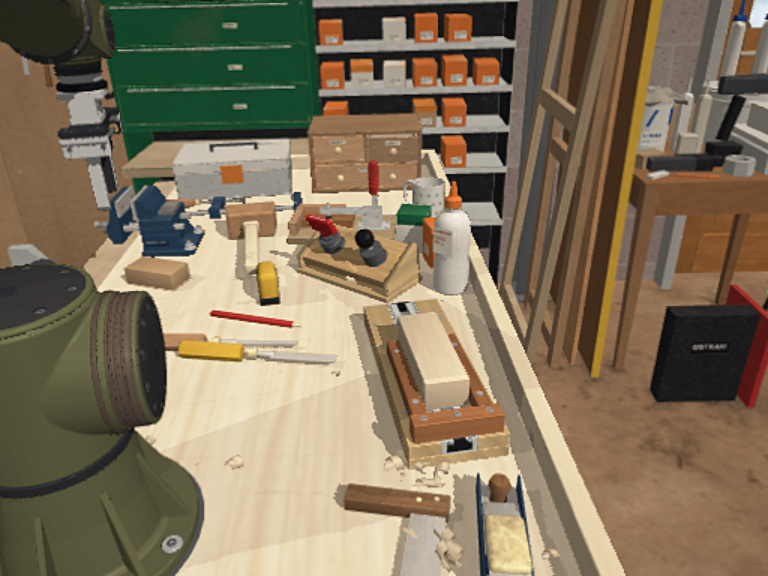

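View pics/top0.png

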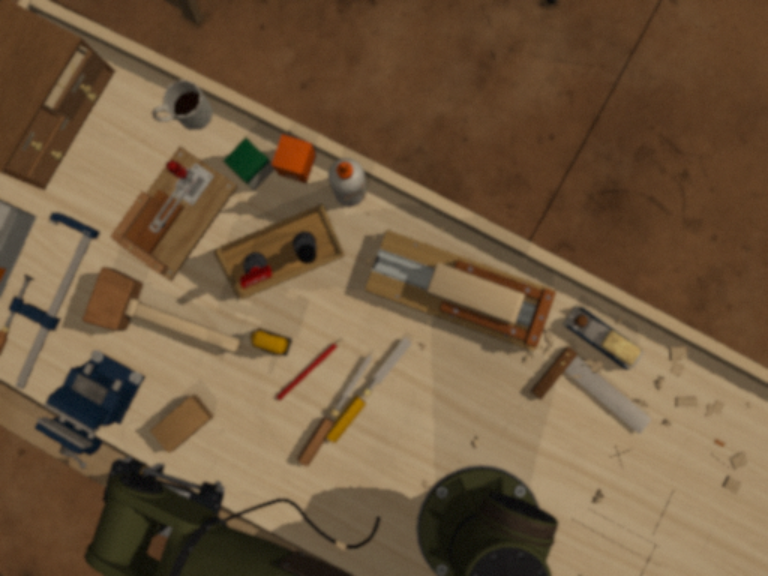

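The stop is in the rack's +y socket: its red handle is at about (255,275) in the 1.5x top view and (322,225) in the scene view. The dog's black knob is at (305,245). The board runs from about (385,235) to (550,345), with the blank on it. Next I'll crop in for corner picks.

Run:
```python
from h import *
t=np.load('top0.npy',allow_pickle=True).item();s=np.load('scene0.npy',allow_pickle=True).item()
a=cv2.resize(t['img'][130:240,130:380],None,fx=3.2,fy=3.2,interpolation=cv2.INTER_CUBIC)[:,:800]
cv2.imwrite('pics/topc.png',a)
b=cv2.resize(s['img'][130:310,190:350],None,fx=3.3,fy=3.3,interpolation=cv2.INTER_CUBIC)
cv2.imwrite('pics/scenec.png',b)
uv={}
for n,c in(('top',t),('scene',s)):
    h=cv2.cvtColor(c['img'],cv2.COLOR_BGR2HSV)
    m=((h[...,0]<8)|(h[...,0]>172))&(h[...,1]>170)&(h[...,2]>70)
    k,l,st,ce=cv2.connectedComponentsWithStats(m.astype(np.uint8))
    for i in range(1,k):
        if st[i,4]>25: print(n,st[i],ce[i])
```

```text
top [111 107  13  11  79] [117.46835443 112.24050633]
top [160 177  21  15 153] [170.1372549 183.5751634]
top [185 230  39  36 151] [204.15231788 247.16556291]
scene [246 107   7  23 127] [248.4488189  118.22047244]
scene [204 143  21  15 166] [214.62048193 150.22891566]
scene [484 190  28  82 861] [501.25551684 232.32520325]
scene [141 207  54  11 214] [167.40186916 212.14018692]
```

View pics/topc.png

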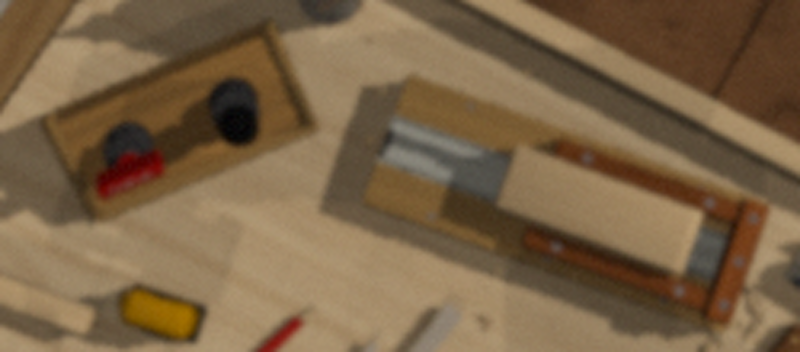

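View pics/scenec.png

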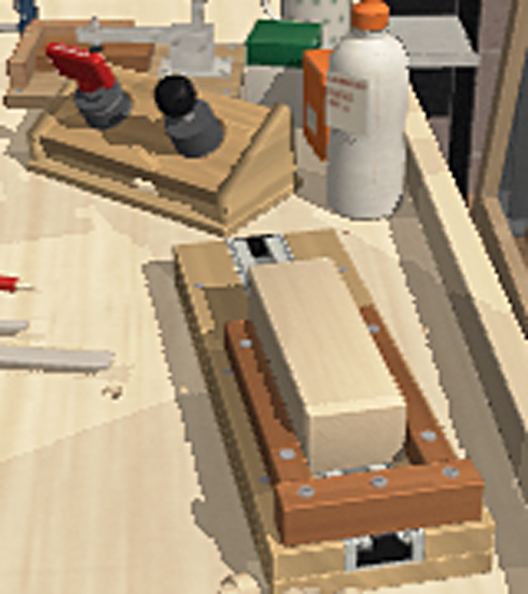

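Crop pixels: in the top view the board's +y corners are at (412,77) and (367,205), the end stop's outer corners at (765,203) and (712,322), and the rack's front edge runs (97,218) to (313,127) with its back edge (45,120) to (270,25). The scene crop shows the board's corners at (175,248), (335,230), (272,560) and (493,525).

Run:
```python
from h import *
np.set_printoptions(precision=4,suppress=True)
t=np.load('top0.npy',allow_pickle=True).item();s=np.load('scene0.npy',allow_pickle=True).item()
T=lambda l:(np.array(l)+.5)/3.2-.5+130
S=lambda l:(np.array(l)+.5)/3.3-.5+np.array([190,130])
print('board +y corners top',onz(t,T([[412,77],[367,205]]),.036))
print('scene',onz(s,S([[335,230],[175,248],[272,560],[493,525]]),.036))
print('endstop outer',onz(t,T([[765,203],[712,322]]),.064), 'scene inner/outer near', onz(s,S([[482,483],[280,512]]),.064))
print('blank top scene',onz(s,S([[332,258],[248,268],[305,412],[408,400]]),.079),'\n top',onz(t,T([[520,147],[498,203],[685,276],[703,213]]),.079))
print('rack front z.0295',onz(t,T([[97,218],[313,127]]),.0295),'back .0975',onz(t,T([[45,120],[270,25]]),.0975))
print('rack front base scene', onz(s,S([[28,165],[222,233]]),0))
print('handle',tri(t,[[170.14,183.58]],s,[[214.62,150.23]]))
print('knob',tri(t,T([[238,122]]),s,S([[177,95]])))
```

```text
board +y corners top [[0.5997 0.1849 0.036 ]
 [0.4797 0.2266 0.036 ]]
scene [[ 0.6063  0.1847  0.036 ]
 [ 0.4849  0.2273  0.036 ]
 [ 0.3611 -0.109   0.036 ]
 [ 0.4832 -0.1497  0.036 ]]
endstop outer [[ 0.4803 -0.1392  0.064 ]
 [ 0.3716 -0.0886  0.064 ]] scene inner/outer near [[ 0.4779 -0.1437  0.064 ]
 [ 0.3685 -0.1056  0.064 ]]
blank top scene [[ 0.5357  0.0877  0.079 ]
 [ 0.4786  0.1073  0.079 ]
 [ 0.4193 -0.0535  0.079 ]
 [ 0.4776 -0.0756  0.079 ]] 
 top [[ 0.5299  0.0877  0.079 ]
 [ 0.4793  0.1078  0.079 ]
 [ 0.4135 -0.0609  0.079 ]
 [ 0.4703 -0.078   0.079 ]]
rack front z.0295 [[0.4675 0.4799 0.0295]
 [0.5533 0.2776 0.0295]] back .0975 [[0.5519 0.5129 0.0975]
 [0.6373 0.3122 0.0975]]
rack front base scene [[0.4746 0.4976 0.    ]
 [0.5609 0.2854 0.    ]]
handle (array([0.5056, 0.4319, 0.1129]), np.float64(0.004258207458707903))
knob (array([0.5494, 0.3377, 0.1107]), np.float64(0.001990266824521946))
```

Triangulation puts the handle at (0.506, 0.432, 0.113), which agrees with the rack geometry (z ≈ 0.115). The knob gives the same rack origin, ≈ (0.560, 0.398), yaw ≈ 22.6°. The board is centred at ≈ (0.481, 0.038), yaw -20.2°. Next: the handle's direction and the approach.

```bash
cat >> h.py <<'E'
def rel(p,R,verbose=True):
    o=ctrl.get_obs(); R0=Ro.from_euler('xyz',o['eef_rot']); 
    s=R0.inv().apply(np.array(p)-o['ee_pos'])*100; v=(R0.inv()*R).as_rotvec()
    print('shift cm',s.round(2),'rotvec',v.round(3),'|',round(np.linalg.norm(s)/5,1),'rows,',round(np.linalg.norm(v)/.15,1),'rows'); return s,v
def toolR(z,y):  # both signs of y -> the one nearer to present
    z=np.array(z,float);z/=np.linalg.norm(z);y=np.array(y,float);y-=z*(y@z);y/=np.linalg.norm(y)
    o=ctrl.get_obs();R0=Ro.from_euler('xyz',o['eef_rot'])
    L=[Ro.from_matrix(np.c_[np.cross(q,z),q,z]) for q in(y,-y)]
    return min(L,key=lambda R:(R0.inv()*R).magnitude()),L
E
python3 - <<'E'
from h import *
np.set_printoptions(precision=4,suppress=True)
t=np.load('top0.npy',allow_pickle=True).item();s=np.load('scene0.npy',allow_pickle=True).item()
for c,z in((t,.13),(s,.13)):
    h=cv2.cvtColor(c['img'],cv2.COLOR_BGR2HSV)
    m=((h[...,0]<8)|(h[...,0]>172))&(h[...,1]>170)&(h[...,2]>70)
    m=m.astype(np.uint8); k,l,st,ce=cv2.connectedComponentsWithStats(m)
    i=[i for i in range(1,k) if np.hypot(*(ce[i]-([170,183.6] if c is t else [214.6,150.2])))<3][0]
    pts=np.argwhere(l==i)[:,::-1]
    r=cv2.minAreaRect(pts.astype(np.float32)); print(r)
    vx,vy,x0,y0=cv2.fitLine(pts.astype(np.float32),cv2.DIST_L2,0,.01,.01).ravel()
    P=onz(c,[[x0-8*vx,y0-8*vy],[x0+8*vx,y0+8*vy]],z); d=P[1]-P[0]; print('dir deg',np.degrees(np.arctan2(d[1],d[0])))
# silhouettes predicted from model at rack pose, to compare
rk=np.array([.560,.398,0])
for yaw in (22.6,):
    Rr=Ro.from_euler('z',yaw,degrees=True); ax=Rr.apply([-.5,0,.866]); o=rk+Rr.apply([0,.052,.052])
    for dz in(54,92): print([proj(c,[o+ax*dz/1e3+Rr.apply([0,q*.031,0]) for q in(-1,1)]).round(1).tolist() for c in(t,s)])
    g=o+ax*.076; print('grip',g)
    R,L=toolR(-ax,Rr.apply([.866,0,.5]))
    for d in(.1,): 
        for R in L: rel(g+ax*d,R); print(R.as_euler('xyz'))
E
```

```text
((169.9381561279297, 182.86083984375), (9.645790100097656, 22.337617874145508), 66.03751373291016)
dir deg -63.71144249634184
((214.19671630859375, 149.16392517089844), (22.278419494628906, 11.011171340942383), 39.80556869506836)
dir deg -81.7150634771877
[[[180.3, 175.8], [160.2, 184.1]], [[224.6, 156.0], [208.8, 151.5]]]
[[[180.7, 181.0], [160.0, 189.6]], [[219.6, 147.4], [203.5, 142.9]]]
grip [0.5049 0.4314 0.1178]
shift cm [-32.76  -2.72   1.93] rotvec [-0.489 -0.234  0.877] | 6.6 rows, 6.9 rows
[2.618  0.     1.9652]
shift cm [-32.76  -2.72   1.93] rotvec [ 0.281 -0.586 -2.182] | 6.6 rows, 15.2 rows
[-2.618   0.     -1.1764]
```

```bash
python3 -m jog '[[-32.8,-2.7,1.9,-0.489,-0.234,0.877],[-32.8,-2.7,1.9,-0.489,-0.234,0.877],[-32.8,-2.7,1.9,-0.489,-0.234,0.877],[-32.8,-2.7,1.9,-0.489,-0.234,0.877],[-32.8,-2.7,1.9,-0.489,-0.234,0.877],[-32.8,-2.7,1.9,-0.489,-0.234,0.877],[-32.8,-2.7,1.9,-0.489,-0.234,0.877],[-32.8,-2.7,1.9,-0.489,-0.234,0.877]]' 60 40
python3 - <<'E'
from h import *
c=cam('scene'); t=cam('top')
a=cv2.resize(c['img'][90:240,150:330],None,fx=3.5,fy=3.5,interpolation=cv2.INTER_CUBIC);cv2.imwrite('pics/ap.png',a)
rk=np.array([.560,.398,0]);Rr=Ro.from_euler('z',22.6,degrees=True); ax=Rr.apply([-.5,0,.866]); g=rk+Rr.apply([0,.052,.052])+ax*.076
rel(g,toolR(-ax,Rr.apply([.866,0,.5]))[0]); print(ctrl.get_obs()['qpos'])
E
```

```text
time_s: 0.9
ee_pos: [0.4608, 0.4107, 0.2039]
eef_rot: [2.618, -0.001, 1.959]
force: [-0.6, 0.4, -0.6]
grip_width: 0.0561
grip_force: 0.0
shift cm [-0.03 -0.03 10.03] rotvec [-0.001 -0.001  0.001] | 2.0 rows, 0.0 rows
[ 0.74182521  0.24135537  1.72449728 -0.26623856  0.69670785  0.50932213]
```

View pics/ap.png

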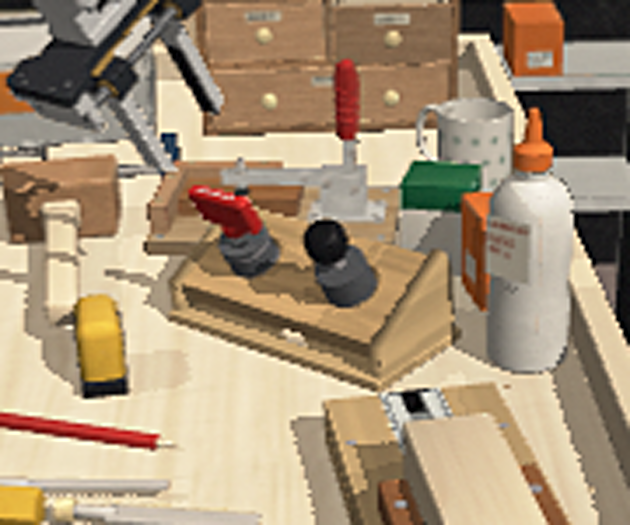

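The open fingers, at about (150,165) and (215,110), straddle the handle's axis line, which runs from (250,260) to (225,210) and on to (190,140). I'll advance along it and close.

```bash
python3 -m jog '[[0,0,4,0,0,0],[0,0,7,0,0,0],[0,0,9,0,0,0],[0,0,10,0,0,0],[0,0,10,0,0,0]]'; python3 -m jog '[[0,0,0,0,0,0],[0,0,0,0,0,0],[0,0,0,0,0,0],[0,0,0,0,0,0],[0,0,0,0,0,0],[0,0,0,0,0,0]]' 0 45
```

```text
time_s: 1.5
ee_pos: [0.5048, 0.4323, 0.1179]
eef_rot: [2.619, -0.001, 1.967]
force: [-0.6, -0.1, 0.5]
grip_width: 0.0563
grip_force: 0.0
time_s: 2.1
ee_pos: [0.5051, 0.4317, 0.1185]
eef_rot: [2.618, -0.001, 1.965]
force: [-1.4, -1.8, -4.5]
grip_width: 0.0134
grip_force: 45.0
```

```bash
python3 -m jog '[[0,0,-2,0,0,0],[0,0,-4,0,0,0],[0,0,-6,0,0,0],[0,0,-8,0,0,0],[0,0,-10,0,0,0],[0,0,-10,0,0,0]]'
python3 - <<'E'
from h import *
yb=np.radians(69.8); y=np.array([np.cos(yb),np.sin(yb),0]);x=np.array([y[1],-y[0],0])
p=np.array([.481,.038,0])+.14*y; print('entry',p)
R=toolR([0,0,-1],x)[0]
rel([*p[:2],.036+.076+.09],R); print(ctrl.get_obs()['qpos'])
E
```

```text
time_s: 2.7
ee_pos: [0.459, 0.4127, 0.2071]
eef_rot: [2.615, -0.002, 1.965]
force: [0.7, 0.5, -5.1]
grip_width: 0.0138
grip_force: 45.0
entry [0.52934175 0.16938902 0.        ]
shift cm [-25.17  -2.7   -1.04] rotvec [ 0.501 -0.199  0.729] | 5.1 rows, 6.0 rows
[ 0.74214793  0.23805671  1.72429859 -0.26734405  0.69606836  0.51186893]
```

```bash
python3 -m jog '[[0,2,-3.5,0,0,0],[0,4,-7,0,0,0],[-12,2,-7,0.25,-0.1,0.365],[-25.2,-0.2,-5.4,0.501,-0.199,0.729],[-25.2,-0.2,-5.4,0.501,-0.199,0.729],[-25.2,-0.2,-5.4,0.501,-0.199,0.729],[-25.2,-0.2,-5.4,0.501,-0.199,0.729],[-25.2,-0.2,-5.4,0.501,-0.199,0.729]]'
python3 -m jog '[[0,0,2.5,0,0,0],[0,0,5,0,0,0],[0,0,5,0,0,0]]'
python3 - <<'E'
from h import *
np.set_printoptions(precision=4,suppress=True)
c=cam('scene'); t=cam('top');np.save('s1.npy',c,allow_pickle=True);np.save('t1.npy',t,allow_pickle=True)
cv2.imwrite('pics/hov.png',cv2.resize(c['img'][100:270,210:360],None,fx=3.5,fy=3.5,interpolation=cv2.INTER_CUBIC))
yb=np.radians(69.8); y=np.array([np.cos(yb),np.sin(yb),0]);x=np.array([y[1],-y[0],0])
p=np.array([.481,.038,.202])+.14*y
rel(p,toolR([0,0,-1],x)[0]); o=ctrl.get_obs();print(o['qpos'],o['ee_pos'])
# predicted pixel of axis points given TCP
P=[o['ee_pos']-[0,0,d] for d in(0,.038,.076,.0855)]; print(((proj(c,P)-[210,100]+.5)*3.5-.5).round(0))
E
```

```text
time_s: 3.5
ee_pos: [0.5306, 0.1641, 0.2486]
eef_rot: [-3.14, 0.004, 1.213]
force: [-1.0, 0.3, -3.2]
grip_width: 0.0136
grip_force: 45.0
time_s: 3.8
ee_pos: [0.5285, 0.1679, 0.1961]
eef_rot: [-3.138, 0.005, 1.222]
force: [-0.5, -0.2, -4.4]
grip_width: 0.0137
grip_force: 45.0
shift cm [ 0.06 -0.07 -0.16] rotvec [0.002 0.002 0.005] | 0.0 rows, 0.0 rows
[ 0.2433  0.3329  1.5344 -0.0025  1.2736  0.592 ] [0.5298 0.1686 0.2004]
[[209. 171.]
 [209. 224.]
 [209. 274.]
 [209. 287.]]
```

View pics/hov.png

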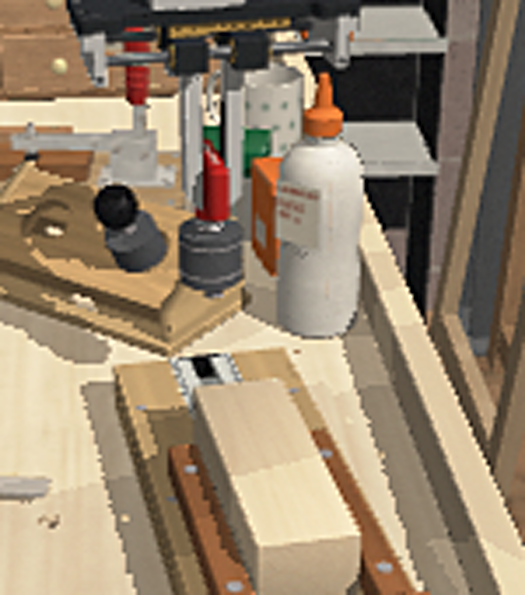

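The stop hangs upright with its handle along the slot. The collar is centred at crop u≈212 against 209 predicted, so the scene camera's bias is only about 1.5 mm. I'll lower until the head is about 9 mm above the slot and compare collar and slot in the same image.

```bash
python3 -m jog '[[0,0,2.5,0,0,0],[0,0,5,0,0,0],[0,0,6.5,0,0,0],[0,0,7,0,0,0],[0,0,7,0,0,0],[0,0,7,0,0,0]]'
python3 - <<'E'
from h import *
np.set_printoptions(precision=4,suppress=True)
c=cam('scene'); t=cam('top');np.save('s2.npy',c,allow_pickle=True);np.save('t2.npy',t,allow_pickle=True)
a=cv2.resize(c['img'][145:225,235:305],None,fx=7,fy=7,interpolation=cv2.INTER_CUBIC)
b=cv2.resize(t['img'][145:225,235:275],None,fx=7,fy=7,interpolation=cv2.INTER_CUBIC)
cv2.imwrite('pics/near.png',np.hstack([a,b]))
o=ctrl.get_obs();print(o['ee_pos'],o['eef_rot'])
P=[o['ee_pos']-[0,0,d] for d in(.038,.076,.0855)]; print(((proj(c,P)-[235,145]+.5)*7-.5).round(0),((proj(t,P)-[235,145]+.5)*7-.5+[490,0]).round(0))
E
```

```text
time_s: 4.5
ee_pos: [0.5304, 0.1687, 0.1321]
eef_rot: [3.137, -0.0, 1.223]
force: [-0.8, -0.7, -3.1]
grip_width: 0.0137
grip_force: 45.0
[0.5303 0.1687 0.1319] [ 3.1375 -0.0001  1.2231]
[[246. 313.]
 [246. 408.]
 [246. 431.]] [[697. 212.]
 [696. 221.]
 [695. 223.]]
```

View pics/near.png

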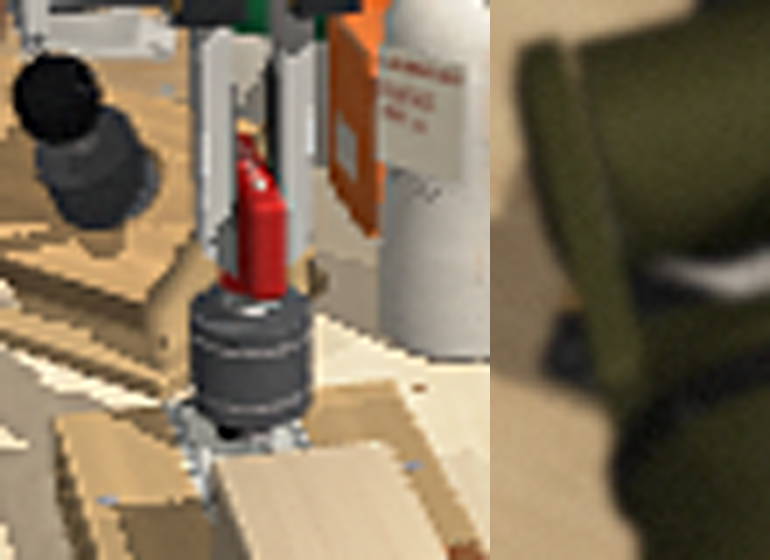

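The collar spans u 192–313 (centre 252) in the scene crop, directly over the track; the top view is blocked by the arm. I'll work out the lateral offset within the scene view, so the camera bias cancels.

Run:
```python
from h import *
np.set_printoptions(precision=4,suppress=True)
s0=np.load('scene0.npy',allow_pickle=True).item();c=np.load('s2.npy',allow_pickle=True).item()
S=lambda l:(np.array(l)+.5)/3.3-.5+np.array([190,130]); N=lambda l:(np.array(l)+.5)/7-.5+np.array([235,145])
b=onz(s0,S([[335,230],[175,248],[272,560],[493,525]]),.036)
f=(b[0]+b[1])/2;n=(b[2]+b[3])/2;y=(f-n)/np.linalg.norm(f-n);x=np.array([y[1],-y[0],0])
print('yaw',np.degrees(np.arctan2(y[1],y[0]))-90,'lens',np.linalg.norm(f-n),[np.linalg.norm(b[0]-b[1]),np.linalg.norm(b[2]-b[3])])
n2=onz(c,N([[55,420],[400,382]]),.036); print('near.png corners mid',n2.mean(0),'lat',(n2.mean(0)-f)@x, np.linalg.norm(n2[0]-n2[1]))
a=onz(c,N([[252,408]]),.056)[0]; print('axis in scene coords',a,'lat',(a-f)@x,'y',(a-f)@y+.18)
g=onz(c,N([[185,440],[305,440]]),.036).mean(0);print('track mid lat',(g-f)@x)
tcp=ctrl.get_obs()['ee_pos'];print('tcp lat to scene line',(tcp-f)@x)
# raw rows of s0 across far track
for z,yy in((.036,.165),(.036,.15),(.036,.14)):
    P=[f+(yy-.18)*y+q*x for q in np.arange(-.03,.0301,.002)]
    uv=proj(s0,P).astype(np.float32); v=cv2.remap(cv2.cvtColor(s0['img'],cv2.COLOR_BGR2GRAY),uv[:,0].reshape(1,-1),uv[:,1].reshape(1,-1),cv2.INTER_LINEAR)
    print(yy,v.ravel().tolist())
```

```text
yaw -20.21691325472368 lens 0.3573512974596576 [np.float64(0.1286232556763679), np.float64(0.12867758609426963)]
near.png corners mid [0.5466 0.2068 0.036 ] lat 0.0006091988737113049 0.1307479149622701
axis in scene coords [0.5318 0.1672 0.056 ] lat 0.00044815208554219285 y 0.13877714531807678
track mid lat 0.0003850515639813088
tcp lat to scene line -0.0015124826929722437
0.165 [153, 159, 174, 196, 173, 150, 165, 199, 196, 195, 159, 86, 3, 14, 14, 9, 2, 21, 86, 159, 205, 199, 198, 193, 174, 128, 133, 144, 153, 153, 153]
0.15 [154, 154, 154, 158, 169, 149, 172, 199, 197, 201, 201, 171, 117, 113, 109, 105, 97, 91, 98, 150, 194, 200, 198, 193, 167, 154, 186, 158, 152, 152, 153]
0.14 [153, 160, 180, 212, 171, 147, 158, 191, 169, 180, 181, 169, 163, 161, 162, 161, 158, 148, 140, 155, 182, 189, 193, 194, 177, 159, 174, 175, 173, 168, 172]
```

The lateral error is about 0.4 mm against 2 mm of play, so I'll lower it gently and watch the force.

```bash
python3 -m jog '[[0,0,0.5,0,0,0],[0,0,0.9,0,0,0],[0,0,1.2,0,0,0],[0,0,1.4,0,0,0],[0,0,1.4,0,0,0]]'
```

```text
time_s: 5.1
ee_pos: [0.5296, 0.1685, 0.1162]
eef_rot: [3.14, 0.001, 1.223]
force: [0.5, -0.2, -4.0]
grip_width: 0.0135
grip_force: 45.0
```

```bash
python3 -m jog '[[0,0,0.2,0,0,0],[0,0,0.4,0,0,0],[0,0,0.4,0,0,0],[0,0,0.4,0,0,0]]'
```

```text
time_s: 5.5
ee_pos: [0.5298, 0.1685, 0.1126]
eef_rot: [3.139, 0.001, 1.223]
force: [-1.3, 0.0, -4.1]
grip_width: 0.0138
grip_force: 45.0
```

```bash
python3 -m jog '[[0,0,0.1,0,0,0],[0,0,0.1,0,0,0]]';python3 -m jog '[[0,0,0.1,0,0,0],[0,0,0.1,0,0,0],[0,0,0.1,0,0,0]]'
```

```text
time_s: 5.7
ee_pos: [0.53, 0.1686, 0.1121]
eef_rot: [3.139, 0.001, 1.223]
force: [-0.3, 0.6, 2.4]
grip_width: 0.0138
grip_force: 45.0
time_s: 6.0
ee_pos: [0.53, 0.1686, 0.1114]
eef_rot: [3.138, 0.0, 1.223]
force: [-3.1, 0.1, 7.3]
grip_width: 0.0137
grip_force: 45.0
```

The collar is on the board (spring load felt), origin z ≈ 35.4 mm. Next I'll slide along the slot.

```bash
python3 -m jog '[[-1,0,0,0,0,0],[-2,0,0,0,0,0],[-3,-0.01,0,0,0,0],[-4,-0.02,0,0,0,0],[-4,-0.02,0,0,0,0]]';python3 -m jog '[[-0.7,0,0,0,0,0],[-1.4,0,0,0,0,0],[-2.1,-0.01,0,0,0,0],[-2.8,-0.01,0,0,0,0],[-3.5,-0.02,0,0,0,0],[-4,-0.02,0,0,0,0],[-4,-0.02,0,0,0,0]]'
```

```text
time_s: 6.5
ee_pos: [0.5167, 0.1304, 0.112]
eef_rot: [3.136, -0.0, 1.222]
force: [-0.6, -2.1, 6.1]
grip_width: 0.0138
grip_force: 45.0
time_s: 7.2
ee_pos: [0.5033, 0.0933, 0.112]
eef_rot: [3.136, -0.001, 1.223]
force: [1.9, -0.6, 6.6]
grip_width: 0.0134
grip_force: 45.0
```

```bash
for i in 1 ; do python3 -m jog '[[-0.15,0,0,0,0,0],[-0.3,0,0,0,0,0],[-0.45,0,0,0,0,0],[-0.6,0,0,0,0,0],[-0.6,0,0,0,0,0]]'; python3 -m jog '[[-0.15,0,0,0,0,0],[-0.3,0,0,0,0,0],[-0.3,0,0,0,0,0]]'; done
python3 - <<'E'
from h import *
c=cam('scene'); np.save('s3.npy',c,allow_pickle=True)
cv2.imwrite('pics/push.png',cv2.resize(c['img'][150:310,230:350],None,fx=3.7,fy=3.7,interpolation=cv2.INTER_CUBIC))
E
```

```text
time_s: 7.7
ee_pos: [0.5015, 0.0883, 0.1121]
eef_rot: [3.135, -0.002, 1.223]
force: [1.5, 3.5, 6.2]
grip_width: 0.0134
grip_force: 45.0
time_s: 8.0
ee_pos: [0.5004, 0.0854, 0.1121]
eef_rot: [3.135, -0.002, 1.223]
force: [3.0, 3.4, 6.3]
grip_width: 0.0137
grip_force: 45.0
```

View pics/push.png

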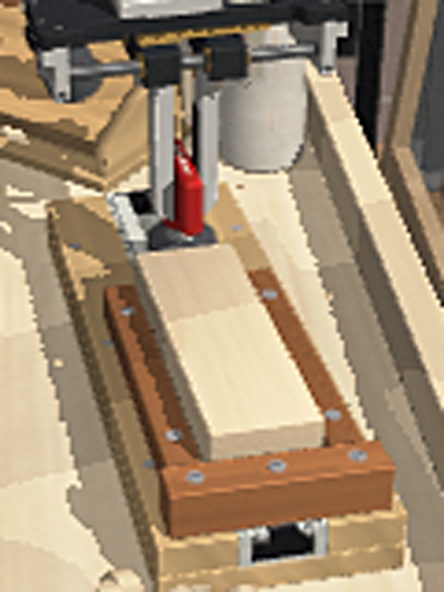

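The blank's near end, at about (265,450), has nearly reached the end stop. I'll creep on until the force shows contact.

```bash
for i in 1 2 3; do echo; done; python3 -m jog '[[-0.1,0,0,0,0,0],[-0.2,0,0,0,0,0],[-0.2,0,0,0,0,0]]'|sed -n '2p;4p'; python3 -m jog '[[-0.1,0,0,0,0,0],[-0.2,0,0,0,0,0],[-0.2,0,0,0,0,0]]'|sed -n '2p;4p'
```

```text
ee_pos: [0.5001, 0.0846, 0.1122]
force: [4.9, 12.0, 4.3]
ee_pos: [0.4996, 0.0833, 0.1124]
force: [7.1, 17.1, 5.3]
```

The force rose to 18 N against the end stop, so the blank is home. Next: press down 5 mm.

```bash
python3 -m jog '[[0,0,0.15,0,0,0],[0,0,0.3,0,0,0],[0,0,0.45,0,0,0],[0,0,0.5,0,0,0],[0,0,0.5,0,0,0],[0,0,0.5,0,0,0]]'; python3 -c "
from h import *
print(ctrl.get_obs()['qpos'])"
```

```text
time_s: 9.25
ee_pos: [0.4998, 0.0834, 0.1079]
eef_rot: [3.134, -0.005, 1.223]
force: [3.5, 18.2, 11.0]
grip_width: 0.0136
grip_force: 45.0
[0.09219836 0.33232075 1.77117925 0.00192262 1.02908123 0.43902241]
```

```bash
python3 -m jog '[[0,0,0,0,0,-0.13],[0,0,0,0,0,-0.26],[0,0,0,0,0,-0.39],[0,0,0,0,0,-0.52],[0,0,0,0,0,-0.52]]'; python3 -m jog '[[0,0,0,0,0,-0.13],[0,0,0,0,0,-0.26],[0,0,0,0,0,-0.39],[0,0,0,0,0,-0.52],[0,0,0,0,0,-0.52]]'
```

```text
time_s: 9.75
ee_pos: [0.5007, 0.0837, 0.1083]
eef_rot: [3.13, -0.001, 1.748]
force: [8.2, 19.1, 11.0]
grip_width: 0.0141
grip_force: 45.0
time_s: 10.25
ee_pos: [0.5015, 0.0847, 0.1088]
eef_rot: [3.128, 0.005, 2.267]
force: [12.9, 27.5, 10.3]
grip_width: 0.0135
grip_force: 45.1
```

Turning smoothly. I'll ease off the push by 1 mm, press slightly deeper and finish the turn.

```bash
python3 -m jog '[[0.05,0.09,0.12,0,0,-0.13],[0.05,0.09,0.12,0,0,-0.26],[0.05,0.09,0.12,0,0,-0.39],[0.05,0.09,0.12,0,0,-0.53],[0.05,0.09,0.12,0,0,-0.53],[0.05,0.09,0.12,0,0,-0.53]]'
python3 - <<'E'
from h import *
c=cam('scene')
cv2.imwrite('pics/turn.png',cv2.resize(c['img'][150:310,230:350],None,fx=3.7,fy=3.7,interpolation=cv2.INTER_CUBIC))
o=ctrl.get_obs();print(o['qpos'], 1.218+np.pi/2)
E
```

```text
time_s: 10.85
ee_pos: [0.5023, 0.0865, 0.108]
eef_rot: [3.13, 0.012, 2.793]
force: [15.5, 34.4, 11.6]
grip_width: 0.0144
grip_force: 45.2
[ 0.0960796   0.33448688  1.7678743   0.00627145  1.02317575 -1.12901652] 2.7887963267948965
```

View pics/turn.png

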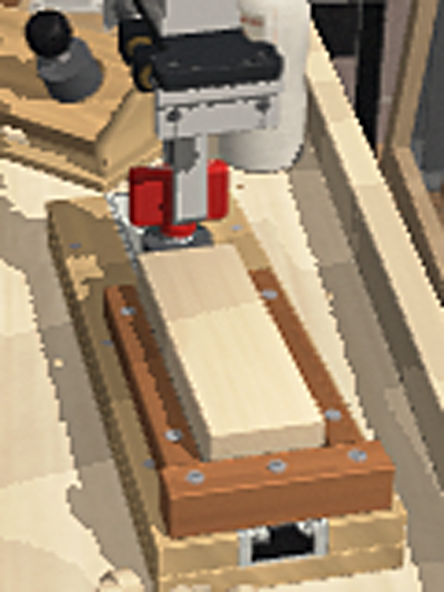

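The handle is now square across the slot at about (180,195), with the blank still against the end stop. I'll ease the side load, then let the spring lift the head before opening.

```bash
python3 -m jog '[[0,0.1,0,0,0,0],[0,0.15,0,0,0,0],[0,0.15,0,0,0,0]]'; python3 -m jog '[[0,0,-0.1,0,0,0],[0,0,-0.2,0,0,0],[0,0,-0.2,0,0,0]]'
```

```text
time_s: 11.2
ee_pos: [0.5024, 0.087, 0.1076]
eef_rot: [3.132, 0.011, 2.793]
force: [11.8, 27.5, 11.4]
grip_width: 0.014
grip_force: 45.1
time_s: 11.5
ee_pos: [0.5023, 0.087, 0.1094]
eef_rot: [3.132, 0.011, 2.793]
force: [12.3, 26.7, 7.3]
grip_width: 0.0138
grip_force: 45.1
```

```bash
python3 -m jog '[[0,0.15,0,0,0,0],[0,0.3,0,0,0,0],[0,0.3,0,0,0,0]]'; python3 -m jog '[[0,0,-0.1,0,0,0],[0,0,-0.1,0,0,0]]'
```

```text
time_s: 11.8
ee_pos: [0.5025, 0.0877, 0.1089]
eef_rot: [3.137, 0.01, 2.793]
force: [8.0, 10.0, 9.4]
grip_width: 0.0138
grip_force: 45.0
time_s: 12.0
ee_pos: [0.5022, 0.0878, 0.1094]
eef_rot: [3.137, 0.009, 2.793]
force: [8.2, 11.3, 4.7]
grip_width: 0.0134
grip_force: 45.0
```

```bash
python3 -m jog '[[0,0,-0.05,0,0,0],[0,0,-0.1,0,0,0],[0,0,-0.1,0,0,0]]'|sed -n '2p;4p'; python3 -m jog '[[0,0,0,0,0,0],[0,0,0,0,0,0],[0,0,0,0,0,0],[0,0,0,0,0,0],[0,0,0,0,0,0]]' 50
python3 -m jog '[[0,0,-3,0,0,0],[0,0,-6,0,0,0],[0,0,-10,0,0,0],[0,0,-14,0,0,0],[0,0,-14,0,0,0],[0,0,-14,0,0,0]]'
python3 - <<'E'
from h import *
c=cam('scene'); np.save('s4.npy',c,allow_pickle=True)
cv2.imwrite('pics/rel.png',cv2.resize(c['img'][150:310,230:350],None,fx=3.7,fy=3.7,interpolation=cv2.INTER_CUBIC))
E
```

```text
ee_pos: [0.5017, 0.088, 0.1096]
force: [8.7, 12.3, -2.8]
time_s: 12.8
ee_pos: [0.4996, 0.0863, 0.1085]
eef_rot: [-3.141, 0.002, 2.793]
force: [-1.3, -0.0, -0.2]
grip_width: 0.0465
grip_force: 0.0
time_s: 13.4
ee_pos: [0.4994, 0.0866, 0.2486]
eef_rot: [-3.141, 0.003, 2.793]
force: [-0.0, 0.9, -0.7]
grip_width: 0.047
grip_force: 0.0
```

View pics/rel.png

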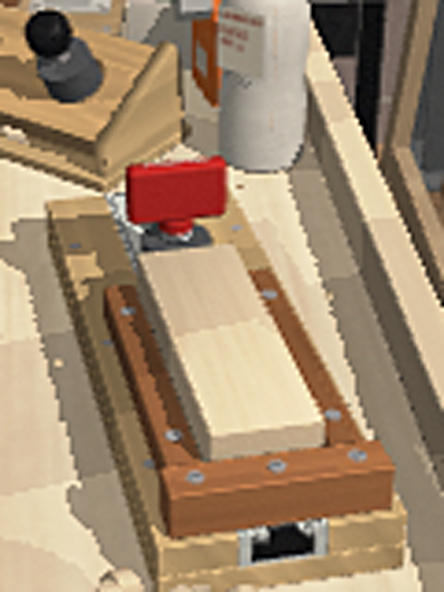

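The stop stands locked across the slot at (177,195), upright and released, with its collar at the blank's end. One numeric check of the blank and stop positions before handing in.

Run:
```python
from h import *
np.set_printoptions(precision=4,suppress=True)
c=np.load('s4.npy',allow_pickle=True).item(); Q=lambda l:(np.array(l)+.5)/3.7-.5+np.array([230,150])
y=np.array([np.cos(np.radians(69.78)),np.sin(np.radians(69.78)),0]);x=np.array([y[1],-y[0],0]);b0=np.array([.4839,.0383,.036])
for n,p,z in(('blank far/near corners',[[138,253],[238,245],[212,435],[325,422]],.079),('end stop top inner L/R',[[160,466],[375,437]],.064)):
    P=onz(c,Q(p),z)-b0; print(n,(np.c_[P@x,P@y]*1e3).round(1).tolist())
h=cv2.cvtColor(c['img'],cv2.COLOR_BGR2HSV); m=(((h[...,0]<8)|(h[...,0]>172))&(h[...,1]>170)&(h[...,2]>70)).astype(np.uint8);m[:,:255]=0;m[220:]=0;m[:,300:]=0
pts=np.argwhere(m)[:,::-1].astype(np.float32); print(cv2.minAreaRect(pts))
# top edge of handle at stop z 92 -> world z .0335+.092 ; ends
e=onz(c,Q([[127,168],[225,158]]),.1255)-b0; print('handle top ends',(np.c_[e@x,e@y]*1e3).round(1).tolist())
t=cam('top'); tt=np.load('top0.npy',allow_pickle=True).item()
d=cv2.absdiff(t['img'],tt['img'])[140:200,185:235]; print('dog area change',d.mean())
```

```text
blank far/near corners [[-30.3, 30.9], [30.7, 27.5], [-29.2, -148.7], [29.1, -149.6]]
end stop top inner L/R [[-55.9, -149.0], [56.9, -147.9]]
((277.6483459472656, 202.55731201171875), (19.056629180908203, 26.404333114624023), 84.5596694946289)
handle top ends [[-32.1, 53.4], [28.4, 53.4]]
dog area change 19.746444444444446
```

The blank's near end reads y ≈ -149 mm, level with the end stop's face at -148.5 mm. Its far end is at +29 mm (28 when home), and the handle is square across the slot.

```bash
python3 -c "
from station import ctrl
print(ctrl.hand_in())"
```

```text
the job is handed in; nothing more can be done
None
```

I handed the job in at about 13.5 s of the 45 s; no verdict came back, but by the last scene-camera measurements the blank is home against the end stop (within about 1 mm) and the red stop is locked crosswise behind it and released, with the dog and tape measure not approached.

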